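Stroke the jar slide and park it on its tight spot

ROBOT

A 6-joint arm with a two-finger parallel gripper is mounted at the origin on the work surface. World frame = base frame: x ahead of the robot, y to its left, z up, the work surface at z = 0. Lengths are in m, angles in rad, forces in N, time in s.
With the tool pointing down it reaches from about 0.4 to 0.925 m from the base axis. Payload 3.4 kg.
Tool frame: the origin (TCP) lies at the very end of the fingers, on their centre line; the grasp point (between the pads) lies 19 mm behind it; z points along the fingers, y is the line along which they close (so a half turn about z gives the same grasp; the last joint's range is limited). The gripper opens to 85 mm and grips with 20 to 120 N. Pads are 22 mm wide; open, the fingers measure 114 mm over their backs; the gripper's body (76 mm by 85 mm) begins 54 mm behind the grasp point. The pads swing forward as they close: fully open they stand 13 mm farther back than shut.
Start: joints at [1.069, 0.307, 1.506, -0, 1.328, -0.073], TCP at [0.239, 0.523, 0.231] pointing down, gripper open.
Joint ranges: [-3.12, 3.12], [-1.05, 2.28], [0.14, 2.33], [-1.42, 4.57], [0.1, 2.73], [-2.68, 2.68]. Speed limits (rad/s): [2.57, 2.57, 3.14, 3.14, 3.14, 3.14].

INTERFACE

Orientations are given as a rotation vector (axis times angle).
In Python, from bench import arm gives the robot as it stands.
- The arm moves only by the shell command python3 -m inch 'ROWS'. ROWS is a JSON object of lists of equal length, an entry for each row: "hand": the finger opening in m, from 0 to 0.0854; "translation": the shift along the tool's x, y, z in m, a list of three; "rotation": the turn, a rotation vector about the tool's x, y, z in rad, a list of three. In form: {"hand": [hand, ...], "translation": [[tx, ty, tz], ...], "rotation": [[rx, ry, rz], ...]}. A call has 1 to 12 rows; each row is the pose to reach, as a shift and turn from the pose commanded when the call began, along the tool's axes at that moment; what a row does not reach only later rows make up. A row lasts 1/8 s, in which the tool goes at most 62.5 mm and 10.7 degrees, less where a joint would pass 70% of its speed; a pose out of reach is approached as far as the arm can. A call with a gripper value outside its range is refused whole. The fingers move at their own pace and stop on an object; the grip force is fixed at half the most. Time passes only in rows, so rows that repeat a pose let the fingers close. It gives the time, the measured TCP pose, the force, the opening and the grip force at its end, in the units of the state.
- arm.sense(): the state, without advancing time (a new reading comes with each control period).
- arm.grab_frame(name): name is "side" or "top"; returns a dict with "img" (420x560x3 uint8, red, green, blue), "vertical_fov" (degrees; the focal length in pixels is half the picture's height over the tangent of half this angle, whatever the lens; pixels are square), "cx", "cy" (the principal point, pixels), "k1" (the pictures are not rectified: a ray, as slopes to the right and down, at radius r is drawn at 1 + k1 r^2 times it, then the intrinsics apply), "origin" and "orientation" of the camera in the world. Camera axes: x right, y down, z forward; pixel columns grow to the right and rows downward; lengths in m; the calibration is good to about 2 mm. A picture is of the moment at which its call begins. There is no depth.
- arm.job_done(): hands the job in; it is judged then, once.
The state is a dict: "clock": time; "q": joint angles; "qd": joint speeds; "joint_torque": joint torques, N m; "ee_pos": TCP position; "eef_rot": TCP orientation; "wrist_force": force on the tool from outside, world axes, zero at the start; "wrist_torque": the same for the moment, N m; "width": finger opening in m; "grip_force": force on a finger pad.
Only numpy, scipy, OpenCV 4.12 (cv2) and the standard library are available. Lean on these libraries where they do the work, as an engineer would, in place of code of your own. Each camera call takes 0.05 s, during which the arm holds its last target. There are 200 camera calls.

TASK

Check the jar slide for sticky spots: gently stroke the carriage all the way to the red buffer until it gives a little, then all the way to the blue buffer likewise, feeling the drag as you go, and never squash a buffer to its end. The rail has two hidden rough spots, one clearly tighter than the other: leave the carriage standing centred over the tighter one so that it can be cleaned there, and let go. Leave the jars, the bowl and the brush where they are.

Things in the scene. Friction and masses are not known exactly. Their poses are not given: they have to be found in the camera images.
- slide: The jar slide, fixed: a teak board 120 x 420 mm, 18 mm thick, with an aluminium rail along its middle and dark steel end blocks 66 mm high. Origin: centre of the board's underside. Its y axis runs along the rail towards the red buffer; its x axis points across, away from the robot.
- carriage (a joint): Position of the aluminium carriage along the rail (m): 0 in mid-travel, growing towards the red buffer. It touches the red buffer at +0.120 and the blue one at -0.120. Plain drag about 1.5 N. Two unseen rounded bumps in the rail, one in either half, each with its middle 30 to 90 mm from mid-travel, add drag. The carriage stays where it is left, also on a bump.
- carriage_mid (a point): Centre of the carriage's upper face (plate 120 mm across the rail, 70 along it, 22 thick; face 63 mm above the table), straight above the sprung shoe that rides over the bumps. Drag in slow motion on the tight bump: starts 13 mm before its middle, soon about 12 N, 10 N at the middle, gone 13 mm past it. Mild one: 6 mm either side, at most 4 N. Axes as the slide.
- post (a point): The black square grip post on the robot's side of the carriage, 22 x 22 mm and 54 mm high, its top 117 mm above the table. This point is its centre, half-way up (90 mm above the table), 35 mm from the carriage's centre towards the robot's side. Axes as the slide; its faces are square to them. A low white ring (8 mm high, radius 29 mm) for a jar lies on the plate behind it.
- buffer_red (a joint): How far the red sprung buffer (22 mm round, at the slide's +y end) is pressed in (m): 0 free, bottoms at 0.012; 1.5 N per mm, so 3 mm takes 4.5 N on top of the drag.
- buffer_blue (a joint): The same for the blue buffer at the slide's -y end.
- mustard_a_c (a point): Stubby amber mustard jar with a yellow cap, 64 mm wide, 75 mm high, behind the slide; loose bystander; this point is its centre, half-way up
- mustard_b_c (a point): A second such mustard jar, behind the slide; loose bystander; this point is its centre, half-way up
- olive_jar_c (a point): Tall clear glass olive jar, 80 mm wide, 190 mm high; loose bystander; this point is its centre, half-way up
- cap_bowl_c (a point): White plastic bowl of caps, 120 mm wide, 45 mm high; loose bystander; this point is its centre, half-way up
- table_jar_c (a point): Green glass jar 68 mm wide, 110 mm high, standing on a small fixed aluminium turntable (170 mm wide, 30 mm high); loose bystander; this point is its centre, half-way up
- oil_brush_grip (a point): Brush lying on the tiles; this point is on its handle

How it is judged:
By the outcome, as a careful person would: the job done as asked, in the order asked, and still so for the second after the job is handed in, with the robot touching nothing.
It also fails if it takes over 72 s, if anything falls off the work surface, if the arm or the gripper's body presses on something with over 40 N, if the wrist force passes 120 N, or if a joint passes its speed limit or range.

## Working session

There is one attempt and no reset: what is moved stays moved. The work goes in short steps, Python scripts to look and compute and a shell command to move; the robot and the scene stay as the last step left them, time stands still between calls to the robot, and variables do not carry over. Pictures are saved under pics/ and viewed, at most 10 in all, crops included, and the job is handed in when it is done.

```bash
mkdir -p pics; python3 - <<'E'
from bench import arm
import cv2
for n in("side","top"):
    f=arm.grab_frame(n); cv2.imwrite(f"pics/{n}0.png",f["img"][:,:,::-1])
    print(n,{k:v for k,v in f.items() if k!="img"})
print(arm.sense())
E
```

```text
side {'vertical_fov': 45.4877177946679, 'cx': 275.85102935184, 'cy': 207.39965110922248, 'k1': -0.08960909190020325, 'origin': array([ 0.07673742, -1.00128807,  0.95485066]), 'orientation': array([-2.18300995,  0.45445005, -0.23340596])}
top {'vertical_fov': 56.404038832836, 'cx': 281.9601594988578, 'cy': 206.7608569349066, 'k1': -0.011478803126773506, 'origin': array([0.32773253, 0.02360409, 1.31614003]), 'orientation': array([-2.13009869,  2.14085988, -0.16488643])}
{'clock': 0.1, 'q': array([ 1.06850655e+00,  3.07518037e-01,  1.50755140e+00,  3.58821755e-05,
        1.32840954e+00, -7.34977449e-02]), 'qd': array([ 0.00233719, -0.00254526, -0.00138049,  0.00034376,  0.00038244,
        0.00083285]), 'joint_torque': array([ 9.83892351e-04, -4.58536077e+01, -2.52602649e+01,  1.88389430e-05,
        5.43578732e-03, -3.72229249e-05]), 'ee_pos': array([0.23877305, 0.52238409, 0.23045853]), 'eef_rot': array([-6.68288746e-01, -3.06910604e+00,  2.82504084e-03]), 'wrist_force': array([ 0.71847928,  0.3431139 , -0.33149608]), 'wrist_torque': array([-0.00448207,  0.01867711, -0.02491968]), 'grip_force': 0.0, 'width': 0.08562091770462579}
```

View pics/top0.png

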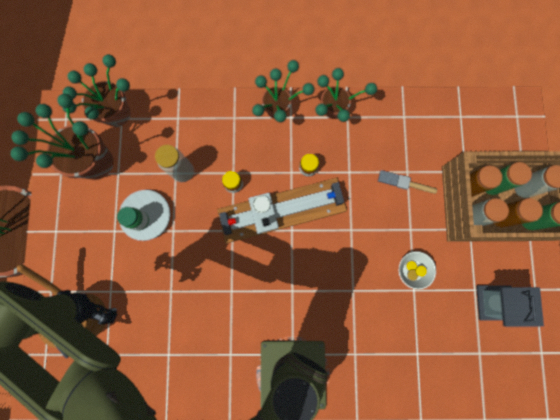

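View pics/side0.png

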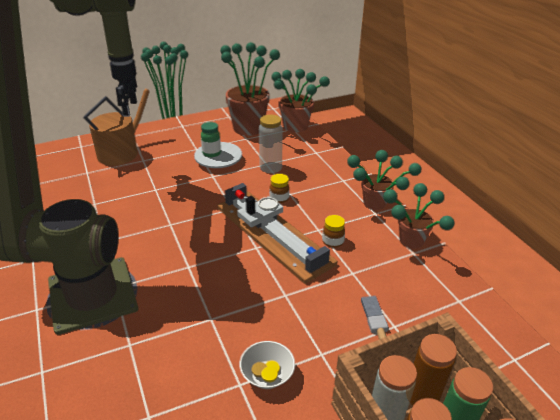

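The top view shows the slide from about (225,222) at the red end to (340,192) at the blue end, with the carriage near (264,212) and the post near (266,224). I'll zoom in for exact pixels.

```bash
python3 - <<'E'
import cv2
a=cv2.imread("pics/top0.png")[165:255,205:360]; b=cv2.imread("pics/side0.png")[175:285,215:345]
cv2.imwrite("pics/tz.png",cv2.resize(a,None,fx=5,fy=5,interpolation=cv2.INTER_CUBIC))
cv2.imwrite("pics/sz.png",cv2.resize(b,None,fx=5,fy=5,interpolation=cv2.INTER_CUBIC))
E
```

```text
(no output)
```

View pics/tz.png

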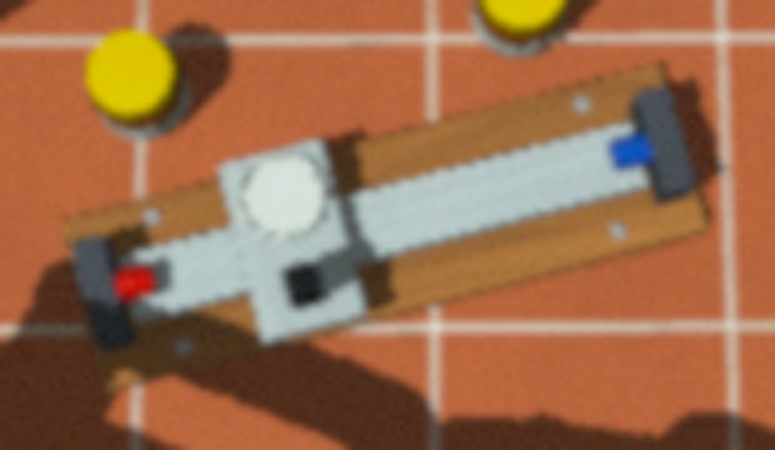

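View pics/sz.png

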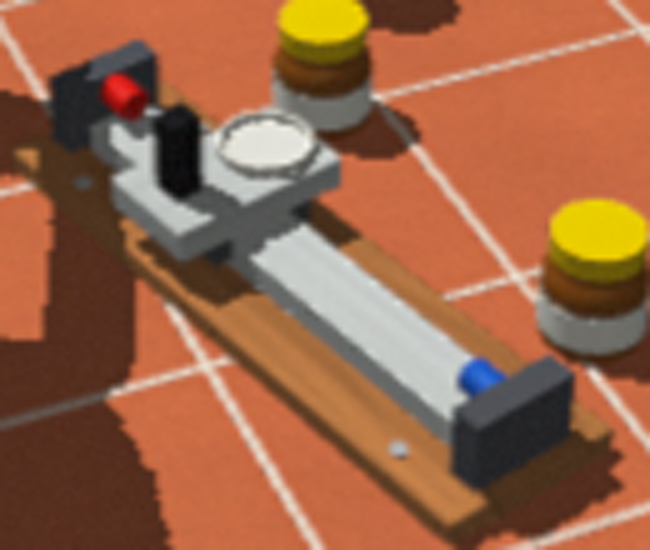

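```bash
cat > h.py <<'E'
import numpy as np,cv2
from scipy.spatial.transform import Rotation as R
def proj(f,P):
    P=np.atleast_2d(P); c=R.from_rotvec(f["orientation"]).inv().apply(P-f["origin"])
    s=c[:,:2]/c[:,2:]; s=s*(1+f["k1"]*(s**2).sum(1,keepdims=True))
    F=210/np.tan(np.radians(f["vertical_fov"]/2)); return s*F+[f["cx"],f["cy"]]
def W(p,l): # slide local -> world; p=x,y,yaw
    l=np.atleast_2d(l); c,s=np.cos(p[2]),np.sin(p[2])
    return np.c_[p[0]+c*l[:,0]-s*l[:,1],p[1]+s*l[:,0]+c*l[:,1],l[:,2]]
E
python3 - <<'E'
from h import *
from bench import arm
from scipy.optimize import least_squares
T=arm.grab_frame("top");S=arm.grab_frame("side")
px=lambda a,o:(np.array(a)+.5)/5-.5+o
bt=px([(62,220),(660,62),(708,228),(112,388)],[205,165])
bl=[(.06,.21,.018),(.06,-.21,.018),(-.06,-.21,.018),(-.06,.21,.018)]
ct=px([(218,168),(322,140),(370,310),(262,344)],[205,165])
cl=lambda s:[(.06,s+.035,.063),(.06,s-.035,.063),(-.06,s-.035,.063),(-.06,s+.035,.063)]
pt=px([(305,283)],[205,165]); pl=lambda s:[(-.035,s,.117)]
cs=px([(340,165),(180,238),(113,182)],[215,175])
ps=px([(180,116)],[215,175])
def res(p):
    s=p[3]
    return np.r_[proj(T,W(p,bl))-bt,proj(T,W(p,cl(s)))-ct,proj(T,W(p,pl(s)))-pt,proj(S,W(p,cl(s)[1:]))-cs,proj(S,W(p,pl(s)))-ps].ravel()
r=least_squares(res,[.5,.05,.2,.0],loss="soft_l1");p=r.x
print(p,res(p).reshape(-1,2).round(1))
post=W(p,[(-.035,p[3],.09)])[0];print("post",post)
np.save("p.npy",p)
s=arm.sense();Rt=R.from_rotvec(s["eef_rot"]);print(Rt.as_matrix().round(3))
# desired: z down, tool y along slide y or -y
for sg in(1,-1):
    y=sg*np.array([-np.sin(p[2]),np.cos(p[2]),0]);z=np.array([0,0,-1.]);M=np.c_[np.cross(y,z),y,z]
    print(sg,(Rt.inv()*R.from_matrix(M)).as_rotvec())
for z in(.2,.09-.019):
    print("shift",Rt.inv().apply(np.r_[post[:2],z]-s["ee_pos"]))
E
```

```text
[0.5269216  0.0303326  0.26236302 0.06182367] [[ 0.   0.5]
 [ 0.4 -0.3]
 [ 1.   0.2]
 [-1.3  1.4]
 [ 0.2 -0.3]
 [ 0.2 -0.3]
 [ 0.3  1. ]
 [ 0.8 -0.1]
 [-0.1 -0.3]
 [ 1.  -1.9]
 [ 0.3 -0.7]
 [-0.5 -1.3]
 [-0.4 -0.6]]
post [0.4770845  0.08096293 0.09      ]
[[-0.909  0.416 -0.001]
 [ 0.416  0.909 -0.001]
 [ 0.    -0.001 -1.   ]]
1 [-1.22963193e-03 -5.31662342e-04 -6.91135677e-01]
-1 [-6.78639052e-04  1.56956056e-03  2.45045643e+00]
shift [-0.40023181 -0.30255432  0.03107186]
shift [-0.4002424  -0.30238525  0.16007175]
```

```bash
python3 -m inch '{"hand":[0.085,0.085,0.085,0.085,0.085,0.085,0.085,0.085,0.085,0.085,0.085,0.085],"translation":[[-0.05,-0.038,0.01],[-0.1,-0.076,0.02],[-0.15,-0.113,0.02],[-0.2,-0.151,0.03],[-0.25,-0.189,0.03],[-0.3,-0.227,0.03],[-0.35,-0.265,0.03],[-0.4,-0.3025,0.03],[-0.4,-0.3025,0.03],[-0.4,-0.3025,0.03],[-0.4,-0.3025,0.03],[-0.4,-0.3025,0.03]],"rotation":[[0,0,-0.1],[0,0,-0.2],[0,0,-0.3],[0,0,-0.4],[0,0,-0.5],[0,0,-0.6],[0,0,-0.691],[0,0,-0.691],[0,0,-0.691],[0,0,-0.691],[0,0,-0.691],[0,0,-0.691]]}'
python3 - <<'E'
from h import *
from bench import arm
p=np.load("p.npy");s=arm.sense();Rt=R.from_rotvec(s["eef_rot"])
print(s["ee_pos"],s["q"],s["wrist_force"],Rt.as_matrix().round(3))
print(Rt.inv().apply(np.r_[W(p,[(-.035,p[3],.09)])[0][:2],.076]-s["ee_pos"]))
T=arm.grab_frame("top")["img"][130:280,180:380];S=arm.grab_frame("side")["img"][140:290,180:380]
cv2.imwrite("pics/c1.png",cv2.resize(np.vstack([T,S]),None,fx=2,fy=2)[:,:,::-1])
E
```

```text
clock: 1.7
ee_pos: [0.4763, 0.0829, 0.2013]
eef_rot: [0.414, -3.114, -0.0]
wrist_force: [0.1, 0.2, 0.0]
width: 0.0851
grip_force: 0.0
[0.47632896 0.08291031 0.2013002 ] [ 8.47526586e-02  2.06895452e-01  1.73376626e+00  2.62567280e-04
  1.20125726e+00 -1.75077822e+00] [0.09273492 0.20597229 0.01516961] [[-0.965 -0.262 -0.   ]
 [-0.262  0.965  0.   ]
 [ 0.     0.    -1.   ]]
[-0.00025462 -0.00211471  0.12529951]
```

View pics/c1.png

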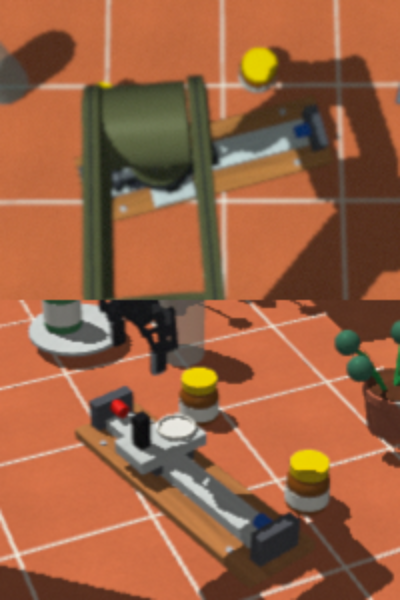

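The gripper hangs over the carriage and the post stands free between the fingers' lines (side crop, post near (140,430)). Next I descend and close.

```bash
python3 -m inch '{"hand":[0.085,0.085,0.085,0.085,0.085,0.085,0.015,0.015,0.015,0.015,0.015,0.015],"translation":[[0,-0.002,0.03],[0,-0.002,0.06],[0,-0.002,0.09],[0,-0.002,0.11],[0,-0.002,0.122],[0,-0.002,0.122],[0,-0.002,0.122],[0,-0.002,0.122],[0,-0.002,0.122],[0,-0.002,0.122],[0,-0.002,0.122],[0,-0.002,0.122]],"rotation":[[0,0,0],[0,0,0],[0,0,0],[0,0,0],[0,0,0],[0,0,0],[0,0,0],[0,0,0],[0,0,0],[0,0,0],[0,0,0],[0,0,0]]}'
cat > st.py <<'E'
from h import *
from bench import arm
p=np.load("p.npy");s=arm.sense();c,n=np.cos(p[2]),np.sin(p[2])
d=s["ee_pos"][:2]-p[:2];f=s["wrist_force"]
print("t %.2f s=%.4f lat=%.4f z=%.4f Fy=%.2f Fx=%.2f Fz=%.2f w=%.4f g=%.1f"%(s["clock"],-n*d[0]+c*d[1],c*d[0]+n*d[1],s["ee_pos"][2],-n*f[0]+c*f[1],c*f[0]+n*f[1],f[2],s["width"],s["grip_force"]))
E
python3 st.py
```

```text
clock: 3.3
ee_pos: [0.4779, 0.0797, 0.08]
eef_rot: [-0.41, 3.114, 0.0]
wrist_force: [-0.8, 0.7, 6.3]
width: 0.0215
grip_force: 58.5
t 3.30 s=0.0604 lat=-0.0345 z=0.0800 Fy=0.85 Fx=-0.56 Fz=6.31 w=0.0215 g=58.5
```

```bash
q(){ python3 st.py; }
python3 -m inch '{"hand":[0.015],"translation":[[0,0.003,0]],"rotation":[[0,0,0]]}' >/dev/null; q
python3 -m inch '{"hand":[0.015],"translation":[[0,0.003,0]],"rotation":[[0,0,0]]}' >/dev/null; q
python3 -m inch '{"hand":[0.015],"translation":[[0,0.003,0]],"rotation":[[0,0,0]]}' >/dev/null; q
python3 -m inch '{"hand":[0.015],"translation":[[0,0.003,0]],"rotation":[[0,0,0]]}' >/dev/null; q
python3 -m inch '{"hand":[0.015],"translation":[[0,0.003,0]],"rotation":[[0,0,0]]}' >/dev/null; q
python3 -m inch '{"hand":[0.015],"translation":[[0,0.003,0]],"rotation":[[0,0,0]]}' >/dev/null; q
python3 -m inch '{"hand":[0.015],"translation":[[0,0.003,0]],"rotation":[[0,0,0]]}' >/dev/null; q
python3 -m inch '{"hand":[0.015],"translation":[[0,0.003,0]],"rotation":[[0,0,0]]}' >/dev/null; q
python3 -m inch '{"hand":[0.015],"translation":[[0,0.003,0]],"rotation":[[0,0,0]]}' >/dev/null; q
python3 -m inch '{"hand":[0.015],"translation":[[0,0.003,0]],"rotation":[[0,0,0]]}' >/dev/null; q
python3 -m inch '{"hand":[0.015],"translation":[[0,0.003,0]],"rotation":[[0,0,0]]}' >/dev/null; q
python3 -m inch '{"hand":[0.015],"translation":[[0,0.003,0]],"rotation":[[0,0,0]]}' >/dev/null; q
python3 -m inch '{"hand":[0.015],"translation":[[0,0.003,0]],"rotation":[[0,0,0]]}' >/dev/null; q
python3 -m inch '{"hand":[0.015],"translation":[[0,0.003,0]],"rotation":[[0,0,0]]}' >/dev/null; q
python3 -m inch '{"hand":[0.015],"translation":[[0,0.003,0]],"rotation":[[0,0,0]]}' >/dev/null; q
```

```text
t 3.42 s=0.0628 lat=-0.0345 z=0.0800 Fy=-1.45 Fx=-1.61 Fz=5.55 w=0.0214 g=58.7
t 3.55 s=0.0659 lat=-0.0345 z=0.0800 Fy=-1.54 Fx=-0.91 Fz=6.14 w=0.0212 g=58.7
t 3.67 s=0.0685 lat=-0.0345 z=0.0800 Fy=-5.35 Fx=-0.78 Fz=5.39 w=0.0208 g=58.7
t 3.80 s=0.0711 lat=-0.0344 z=0.0800 Fy=-6.27 Fx=-1.70 Fz=5.76 w=0.0215 g=58.7
t 3.92 s=0.0742 lat=-0.0344 z=0.0800 Fy=-3.85 Fx=-0.65 Fz=5.43 w=0.0212 g=58.8
t 4.05 s=0.0777 lat=-0.0344 z=0.0800 Fy=-0.95 Fx=-1.39 Fz=5.48 w=0.0211 g=58.8
t 4.17 s=0.0808 lat=-0.0344 z=0.0799 Fy=-1.56 Fx=-0.81 Fz=4.86 w=0.0212 g=58.7
t 4.30 s=0.0839 lat=-0.0344 z=0.0799 Fy=-1.71 Fx=-1.64 Fz=5.37 w=0.0215 g=58.7
t 4.42 s=0.0869 lat=-0.0344 z=0.0800 Fy=-1.18 Fx=-0.93 Fz=6.39 w=0.0216 g=58.7
t 4.55 s=0.0899 lat=-0.0343 z=0.0799 Fy=-1.21 Fx=-0.18 Fz=5.02 w=0.0213 g=58.7
t 4.67 s=0.0929 lat=-0.0343 z=0.0800 Fy=-1.67 Fx=-1.24 Fz=6.27 w=0.0211 g=58.7
t 4.80 s=0.0959 lat=-0.0343 z=0.0800 Fy=-1.13 Fx=-1.04 Fz=4.89 w=0.0215 g=58.7
t 4.92 s=0.0989 lat=-0.0343 z=0.0800 Fy=-2.26 Fx=-0.51 Fz=4.88 w=0.0213 g=58.7
t 5.05 s=0.1019 lat=-0.0343 z=0.0799 Fy=-0.82 Fx=-0.72 Fz=5.65 w=0.0216 g=58.7
t 5.17 s=0.1049 lat=-0.0343 z=0.0800 Fy=-1.00 Fx=-1.37 Fz=5.97 w=0.0212 g=58.7
```

The mild bump is near +0.072, so the tight one must be in the blue half. I'll continue to the red buffer.

```bash
q(){ python3 st.py; }
python3 -m inch '{"hand":[0.015],"translation":[[0,0.003,0]],"rotation":[[0,0,0]]}' >/dev/null; q
python3 -m inch '{"hand":[0.015],"translation":[[0,0.003,0]],"rotation":[[0,0,0]]}' >/dev/null; q
python3 -m inch '{"hand":[0.015],"translation":[[0,0.003,0]],"rotation":[[0,0,0]]}' >/dev/null; q
python3 -m inch '{"hand":[0.015],"translation":[[0,0.002,0]],"rotation":[[0,0,0]]}' >/dev/null; q
python3 -m inch '{"hand":[0.015],"translation":[[0,0.002,0]],"rotation":[[0,0,0]]}' >/dev/null; q
python3 -m inch '{"hand":[0.015],"translation":[[0,0.002,0]],"rotation":[[0,0,0]]}' >/dev/null; q
python3 -m inch '{"hand":[0.015],"translation":[[0,0.001,0]],"rotation":[[0,0,0]]}' >/dev/null; q
python3 -m inch '{"hand":[0.015],"translation":[[0,0.001,0]],"rotation":[[0,0,0]]}' >/dev/null; q
```

```text
t 5.30 s=0.1079 lat=-0.0342 z=0.0800 Fy=-1.53 Fx=-1.29 Fz=5.07 w=0.0214 g=58.7
t 5.42 s=0.1109 lat=-0.0342 z=0.0800 Fy=-1.72 Fx=-0.87 Fz=5.35 w=0.0211 g=58.7
t 5.55 s=0.1139 lat=-0.0342 z=0.0800 Fy=-0.61 Fx=-0.95 Fz=6.48 w=0.0214 g=58.7
t 5.67 s=0.1160 lat=-0.0342 z=0.0799 Fy=-1.79 Fx=0.28 Fz=4.90 w=0.0213 g=58.7
t 5.80 s=0.1179 lat=-0.0342 z=0.0800 Fy=-1.84 Fx=-0.87 Fz=5.18 w=0.0212 g=58.7
t 5.92 s=0.1199 lat=-0.0342 z=0.0800 Fy=-1.27 Fx=-0.91 Fz=4.64 w=0.0214 g=58.7
t 6.05 s=0.1209 lat=-0.0342 z=0.0800 Fy=-1.52 Fx=-1.10 Fz=5.41 w=0.0215 g=58.7
t 6.17 s=0.1219 lat=-0.0342 z=0.0799 Fy=-1.15 Fx=-1.14 Fz=4.36 w=0.0215 g=58.7
```

```bash
q(){ python3 st.py; }
python3 -m inch '{"hand":[0.015],"translation":[[0,0.001,0]],"rotation":[[0,0,0]]}' >/dev/null; q
python3 -m inch '{"hand":[0.015],"translation":[[0,0.001,0]],"rotation":[[0,0,0]]}' >/dev/null; q
python3 -m inch '{"hand":[0.015],"translation":[[0,0.001,0]],"rotation":[[0,0,0]]}' >/dev/null; q
python3 -m inch '{"hand":[0.015],"translation":[[0,0.001,0]],"rotation":[[0,0,0]]}' >/dev/null; q
```

```text
t 6.30 s=0.1229 lat=-0.0341 z=0.0800 Fy=-1.77 Fx=-0.41 Fz=5.69 w=0.0214 g=58.7
t 6.42 s=0.1237 lat=-0.0342 z=0.0800 Fy=-2.65 Fx=-0.24 Fz=4.48 w=0.0214 g=58.7
t 6.55 s=0.1245 lat=-0.0341 z=0.0799 Fy=-3.93 Fx=-0.68 Fz=5.84 w=0.0215 g=58.7
t 6.67 s=0.1252 lat=-0.0341 z=0.0800 Fy=-4.79 Fx=-0.62 Fz=5.00 w=0.0214 g=58.7
```

```bash
q(){ python3 st.py; }
python3 -m inch '{"hand":[0.015],"translation":[[0,0.001,0]],"rotation":[[0,0,0]]}' >/dev/null; q
python3 -m inch '{"hand":[0.015],"translation":[[0,0.001,0]],"rotation":[[0,0,0]]}' >/dev/null; q
python3 -m inch '{"hand":[0.015],"translation":[[0,0.001,0]],"rotation":[[0,0,0]]}' >/dev/null; q
python3 -m inch '{"hand":[0.015,0.015],"translation":[[0,0.001,0],[0,0.001,0]],"rotation":[[0,0,0],[0,0,0]]}' >/dev/null; q
```

```text
t 6.80 s=0.1260 lat=-0.0341 z=0.0800 Fy=-7.22 Fx=0.14 Fz=4.64 w=0.0213 g=58.7
t 6.92 s=0.1267 lat=-0.0341 z=0.0800 Fy=-7.43 Fx=-0.56 Fz=5.57 w=0.0216 g=58.7
t 7.05 s=0.1275 lat=-0.0341 z=0.0799 Fy=-8.32 Fx=-0.56 Fz=5.54 w=0.0215 g=58.7
t 7.30 s=0.1283 lat=-0.0341 z=0.0800 Fy=-9.00 Fx=-0.97 Fz=5.06 w=0.0212 g=58.7
```

```bash
q(){ python3 st.py; }
python3 -m inch '{"hand":[0.015,0.015,0.015,0.015,0.015,0.015,0.015,0.015,0.015,0.015],"translation":[[0,-0.004,0],[0,-0.008,0],[0,-0.012,0],[0,-0.016,0],[0,-0.020,0],[0,-0.024,0],[0,-0.028,0],[0,-0.032,0],[0,-0.036,0],[0,-0.040,0]],"rotation":[[0,0,0],[0,0,0],[0,0,0],[0,0,0],[0,0,0],[0,0,0],[0,0,0],[0,0,0],[0,0,0],[0,0,0]]}' >/dev/null; q
python3 -m inch '{"hand":[0.015,0.015,0.015,0.015,0.015,0.015,0.015,0.015,0.015,0.015],"translation":[[0,-0.004,0],[0,-0.008,0],[0,-0.012,0],[0,-0.016,0],[0,-0.020,0],[0,-0.024,0],[0,-0.028,0],[0,-0.032,0],[0,-0.036,0],[0,-0.040,0]],"rotation":[[0,0,0],[0,0,0],[0,0,0],[0,0,0],[0,0,0],[0,0,0],[0,0,0],[0,0,0],[0,0,0],[0,0,0]]}' >/dev/null; q
python3 -m inch '{"hand":[0.015,0.015,0.015,0.015,0.015,0.015,0.015,0.015,0.015,0.015],"translation":[[0,-0.004,0],[0,-0.008,0],[0,-0.012,0],[0,-0.016,0],[0,-0.020,0],[0,-0.024,0],[0,-0.028,0],[0,-0.032,0],[0,-0.036,0],[0,-0.040,0]],"rotation":[[0,0,0],[0,0,0],[0,0,0],[0,0,0],[0,0,0],[0,0,0],[0,0,0],[0,0,0],[0,0,0],[0,0,0]]}' >/dev/null; q
python3 -m inch '{"hand":[0.015,0.015,0.015,0.015],"translation":[[0,-0.004,0],[0,-0.008,0],[0,-0.012,0],[0,-0.016,0]],"rotation":[[0,0,0],[0,0,0],[0,0,0],[0,0,0]]}' >/dev/null; q
```

```text
t 8.55 s=0.0904 lat=-0.0344 z=0.0800 Fy=1.86 Fx=-0.03 Fz=6.23 w=0.0214 g=59.0
t 9.80 s=0.0504 lat=-0.0346 z=0.0800 Fy=1.10 Fx=-1.66 Fz=5.80 w=0.0215 g=59.2
t 11.05 s=0.0104 lat=-0.0348 z=0.0800 Fy=2.40 Fx=-1.83 Fz=6.01 w=0.0211 g=59.3
t 11.55 s=-0.0056 lat=-0.0349 z=0.0799 Fy=1.45 Fx=-2.14 Fz=7.08 w=0.0214 g=59.3
```

```bash
q(){ python3 st.py; }
python3 -m inch '{"hand":[0.015],"translation":[[0,-0.003,0]],"rotation":[[0,0,0]]}' >/dev/null; q
python3 -m inch '{"hand":[0.015],"translation":[[0,-0.003,0]],"rotation":[[0,0,0]]}' >/dev/null; q
python3 -m inch '{"hand":[0.015],"translation":[[0,-0.003,0]],"rotation":[[0,0,0]]}' >/dev/null; q
python3 -m inch '{"hand":[0.015],"translation":[[0,-0.002,0]],"rotation":[[0,0,0]]}' >/dev/null; q
python3 -m inch '{"hand":[0.015],"translation":[[0,-0.002,0]],"rotation":[[0,0,0]]}' >/dev/null; q
python3 -m inch '{"hand":[0.015],"translation":[[0,-0.002,0]],"rotation":[[0,0,0]]}' >/dev/null; q
python3 -m inch '{"hand":[0.015],"translation":[[0,-0.002,0]],"rotation":[[0,0,0]]}' >/dev/null; q
python3 -m inch '{"hand":[0.015],"translation":[[0,-0.002,0]],"rotation":[[0,0,0]]}' >/dev/null; q
python3 -m inch '{"hand":[0.015],"translation":[[0,-0.002,0]],"rotation":[[0,0,0]]}' >/dev/null; q
python3 -m inch '{"hand":[0.015],"translation":[[0,-0.002,0]],"rotation":[[0,0,0]]}' >/dev/null; q
python3 -m inch '{"hand":[0.015],"translation":[[0,-0.002,0]],"rotation":[[0,0,0]]}' >/dev/null; q
python3 -m inch '{"hand":[0.015],"translation":[[0,-0.002,0]],"rotation":[[0,0,0]]}' >/dev/null; q
python3 -m inch '{"hand":[0.015],"translation":[[0,-0.002,0]],"rotation":[[0,0,0]]}' >/dev/null; q
python3 -m inch '{"hand":[0.015],"translation":[[0,-0.002,0]],"rotation":[[0,0,0]]}' >/dev/null; q
python3 -m inch '{"hand":[0.015],"translation":[[0,-0.002,0]],"rotation":[[0,0,0]]}' >/dev/null; q
python3 -m inch '{"hand":[0.015],"translation":[[0,-0.002,0]],"rotation":[[0,0,0]]}' >/dev/null; q
python3 -m inch '{"hand":[0.015],"translation":[[0,-0.002,0]],"rotation":[[0,0,0]]}' >/dev/null; q
python3 -m inch '{"hand":[0.015],"translation":[[0,-0.002,0]],"rotation":[[0,0,0]]}' >/dev/null; q
python3 -m inch '{"hand":[0.015],"translation":[[0,-0.002,0]],"rotation":[[0,0,0]]}' >/dev/null; q
python3 -m inch '{"hand":[0.015],"translation":[[0,-0.002,0]],"rotation":[[0,0,0]]}' >/dev/null; q
python3 -m inch '{"hand":[0.015],"translation":[[0,-0.002,0]],"rotation":[[0,0,0]]}' >/dev/null; q
python3 -m inch '{"hand":[0.015],"translation":[[0,-0.002,0]],"rotation":[[0,0,0]]}' >/dev/null; q
python3 -m inch '{"hand":[0.015],"translation":[[0,-0.002,0]],"rotation":[[0,0,0]]}' >/dev/null; q
python3 -m inch '{"hand":[0.015],"translation":[[0,-0.002,0]],"rotation":[[0,0,0]]}' >/dev/null; q
```

```text
t 11.68 s=-0.0086 lat=-0.0349 z=0.0800 Fy=1.78 Fx=-1.35 Fz=7.16 w=0.0214 g=59.3
t 11.80 s=-0.0115 lat=-0.0350 z=0.0799 Fy=1.11 Fx=-1.79 Fz=6.58 w=0.0212 g=59.3
t 11.93 s=-0.0145 lat=-0.0350 z=0.0800 Fy=1.11 Fx=-1.33 Fz=6.00 w=0.0211 g=59.3
t 12.05 s=-0.0166 lat=-0.0350 z=0.0800 Fy=0.45 Fx=-1.28 Fz=6.58 w=0.0213 g=59.3
t 12.18 s=-0.0185 lat=-0.0350 z=0.0799 Fy=2.12 Fx=-2.05 Fz=6.52 w=0.0214 g=59.3
t 12.30 s=-0.0205 lat=-0.0350 z=0.0800 Fy=0.85 Fx=-1.93 Fz=6.63 w=0.0216 g=59.3
t 12.43 s=-0.0225 lat=-0.0350 z=0.0800 Fy=2.90 Fx=-1.51 Fz=6.53 w=0.0213 g=59.3
t 12.55 s=-0.0245 lat=-0.0350 z=0.0800 Fy=1.41 Fx=-1.71 Fz=7.58 w=0.0215 g=59.3
t 12.68 s=-0.0265 lat=-0.0350 z=0.0800 Fy=2.22 Fx=-1.89 Fz=6.89 w=0.0213 g=59.3
t 12.80 s=-0.0285 lat=-0.0350 z=0.0800 Fy=0.90 Fx=-1.71 Fz=7.33 w=0.0215 g=59.3
t 12.93 s=-0.0305 lat=-0.0350 z=0.0800 Fy=1.52 Fx=-1.27 Fz=7.35 w=0.0216 g=59.3
t 13.05 s=-0.0325 lat=-0.0351 z=0.0799 Fy=1.38 Fx=-2.02 Fz=7.70 w=0.0213 g=59.3
t 13.18 s=-0.0345 lat=-0.0351 z=0.0800 Fy=1.22 Fx=-2.56 Fz=6.93 w=0.0212 g=59.3
t 13.30 s=-0.0365 lat=-0.0351 z=0.0799 Fy=1.52 Fx=-1.84 Fz=6.00 w=0.0212 g=59.3
t 13.43 s=-0.0385 lat=-0.0351 z=0.0800 Fy=1.01 Fx=-1.45 Fz=7.37 w=0.0213 g=59.3
t 13.55 s=-0.0405 lat=-0.0351 z=0.0800 Fy=0.67 Fx=-1.96 Fz=7.39 w=0.0213 g=59.3
t 13.68 s=-0.0425 lat=-0.0351 z=0.0800 Fy=1.41 Fx=-2.19 Fz=6.59 w=0.0215 g=59.3
t 13.80 s=-0.0445 lat=-0.0351 z=0.0800 Fy=1.40 Fx=-2.13 Fz=6.94 w=0.0215 g=59.3
t 13.93 s=-0.0465 lat=-0.0351 z=0.0799 Fy=2.10 Fx=-1.98 Fz=7.20 w=0.0216 g=59.3
t 14.05 s=-0.0485 lat=-0.0351 z=0.0800 Fy=1.03 Fx=-1.97 Fz=6.68 w=0.0213 g=59.3
t 14.18 s=-0.0505 lat=-0.0352 z=0.0800 Fy=2.20 Fx=-2.69 Fz=7.60 w=0.0215 g=59.3
t 14.30 s=-0.0525 lat=-0.0352 z=0.0800 Fy=0.37 Fx=-1.93 Fz=6.66 w=0.0214 g=59.3
t 14.43 s=-0.0545 lat=-0.0352 z=0.0800 Fy=1.31 Fx=-2.49 Fz=6.93 w=0.0213 g=59.3
t 14.55 s=-0.0565 lat=-0.0352 z=0.0800 Fy=1.36 Fx=-1.86 Fz=7.04 w=0.0215 g=59.3
```

```bash
q(){ python3 st.py; }
python3 -m inch '{"hand":[0.015],"translation":[[0,-0.002,0]],"rotation":[[0,0,0]]}' >/dev/null; q
python3 -m inch '{"hand":[0.015],"translation":[[0,-0.002,0]],"rotation":[[0,0,0]]}' >/dev/null; q
python3 -m inch '{"hand":[0.015],"translation":[[0,-0.002,0]],"rotation":[[0,0,0]]}' >/dev/null; q
python3 -m inch '{"hand":[0.015],"translation":[[0,-0.002,0]],"rotation":[[0,0,0]]}' >/dev/null; q
python3 -m inch '{"hand":[0.015],"translation":[[0,-0.002,0]],"rotation":[[0,0,0]]}' >/dev/null; q
python3 -m inch '{"hand":[0.015],"translation":[[0,-0.002,0]],"rotation":[[0,0,0]]}' >/dev/null; q
python3 -m inch '{"hand":[0.015],"translation":[[0,-0.002,0]],"rotation":[[0,0,0]]}' >/dev/null; q
python3 -m inch '{"hand":[0.015],"translation":[[0,-0.002,0]],"rotation":[[0,0,0]]}' >/dev/null; q
python3 -m inch '{"hand":[0.015],"translation":[[0,-0.002,0]],"rotation":[[0,0,0]]}' >/dev/null; q
python3 -m inch '{"hand":[0.015],"translation":[[0,-0.002,0]],"rotation":[[0,0,0]]}' >/dev/null; q
python3 -m inch '{"hand":[0.015],"translation":[[0,-0.002,0]],"rotation":[[0,0,0]]}' >/dev/null; q
python3 -m inch '{"hand":[0.015],"translation":[[0,-0.002,0]],"rotation":[[0,0,0]]}' >/dev/null; q
python3 -m inch '{"hand":[0.015],"translation":[[0,-0.002,0]],"rotation":[[0,0,0]]}' >/dev/null; q
python3 -m inch '{"hand":[0.015],"translation":[[0,-0.002,0]],"rotation":[[0,0,0]]}' >/dev/null; q
python3 -m inch '{"hand":[0.015],"translation":[[0,-0.002,0]],"rotation":[[0,0,0]]}' >/dev/null; q
python3 -m inch '{"hand":[0.015],"translation":[[0,-0.002,0]],"rotation":[[0,0,0]]}' >/dev/null; q
python3 -m inch '{"hand":[0.015],"translation":[[0,-0.002,0]],"rotation":[[0,0,0]]}' >/dev/null; q
python3 -m inch '{"hand":[0.015],"translation":[[0,-0.002,0]],"rotation":[[0,0,0]]}' >/dev/null; q
python3 -m inch '{"hand":[0.015],"translation":[[0,-0.002,0]],"rotation":[[0,0,0]]}' >/dev/null; q
python3 -m inch '{"hand":[0.015],"translation":[[0,-0.002,0]],"rotation":[[0,0,0]]}' >/dev/null; q
python3 -m inch '{"hand":[0.015],"translation":[[0,-0.002,0]],"rotation":[[0,0,0]]}' >/dev/null; q
python3 -m inch '{"hand":[0.015],"translation":[[0,-0.002,0]],"rotation":[[0,0,0]]}' >/dev/null; q
python3 -m inch '{"hand":[0.015],"translation":[[0,-0.002,0]],"rotation":[[0,0,0]]}' >/dev/null; q
python3 -m inch '{"hand":[0.015],"translation":[[0,-0.002,0]],"rotation":[[0,0,0]]}' >/dev/null; q
```

```text
t 14.68 s=-0.0585 lat=-0.0352 z=0.0800 Fy=1.00 Fx=-2.34 Fz=6.78 w=0.0214 g=59.3
t 14.80 s=-0.0605 lat=-0.0352 z=0.0800 Fy=1.31 Fx=-0.99 Fz=6.72 w=0.0214 g=59.3
t 14.93 s=-0.0625 lat=-0.0352 z=0.0800 Fy=0.75 Fx=-1.95 Fz=8.19 w=0.0214 g=59.3
t 15.05 s=-0.0645 lat=-0.0352 z=0.0800 Fy=1.54 Fx=-1.42 Fz=6.88 w=0.0210 g=59.3
t 15.18 s=-0.0665 lat=-0.0352 z=0.0800 Fy=1.27 Fx=-1.77 Fz=7.19 w=0.0215 g=59.3
t 15.30 s=-0.0685 lat=-0.0353 z=0.0800 Fy=1.19 Fx=-2.42 Fz=7.26 w=0.0212 g=59.3
t 15.43 s=-0.0705 lat=-0.0353 z=0.0800 Fy=1.63 Fx=-2.28 Fz=7.39 w=0.0216 g=59.3
t 15.55 s=-0.0724 lat=-0.0353 z=0.0800 Fy=1.66 Fx=-2.45 Fz=7.21 w=0.0214 g=59.3
t 15.68 s=-0.0743 lat=-0.0353 z=0.0800 Fy=4.42 Fx=-2.48 Fz=8.22 w=0.0213 g=59.5
t 15.80 s=-0.0751 lat=-0.0353 z=0.0799 Fy=9.49 Fx=-0.78 Fz=9.12 w=0.0215 g=59.6
t 15.93 s=-0.0763 lat=-0.0353 z=0.0800 Fy=11.68 Fx=-1.25 Fz=9.81 w=0.0210 g=59.6
t 16.05 s=-0.0779 lat=-0.0354 z=0.0800 Fy=11.66 Fx=-0.59 Fz=10.39 w=0.0213 g=59.6
t 16.18 s=-0.0797 lat=-0.0354 z=0.0800 Fy=11.69 Fx=-0.67 Fz=10.25 w=0.0214 g=59.6
t 16.30 s=-0.0816 lat=-0.0354 z=0.0800 Fy=11.80 Fx=-0.45 Fz=9.96 w=0.0214 g=59.6
t 16.43 s=-0.0837 lat=-0.0354 z=0.0800 Fy=9.77 Fx=-1.15 Fz=10.00 w=0.0210 g=59.6
t 16.55 s=-0.0859 lat=-0.0354 z=0.0800 Fy=9.64 Fx=-0.35 Fz=9.80 w=0.0215 g=59.6
t 16.68 s=-0.0882 lat=-0.0354 z=0.0800 Fy=8.63 Fx=-1.67 Fz=9.47 w=0.0211 g=59.6
t 16.80 s=-0.0906 lat=-0.0354 z=0.0800 Fy=7.12 Fx=-1.51 Fz=8.56 w=0.0217 g=59.6
t 16.93 s=-0.0930 lat=-0.0354 z=0.0800 Fy=6.01 Fx=-1.89 Fz=9.22 w=0.0213 g=59.5
t 17.05 s=-0.0954 lat=-0.0354 z=0.0800 Fy=4.01 Fx=-1.61 Fz=8.35 w=0.0214 g=59.5
t 17.18 s=-0.0979 lat=-0.0354 z=0.0800 Fy=1.43 Fx=-3.11 Fz=7.35 w=0.0209 g=59.4
t 17.30 s=-0.1003 lat=-0.0355 z=0.0799 Fy=1.96 Fx=-3.29 Fz=6.77 w=0.0211 g=59.4
t 17.43 s=-0.1024 lat=-0.0354 z=0.0800 Fy=0.63 Fx=-2.78 Fz=7.29 w=0.0215 g=59.5
t 17.55 s=-0.1044 lat=-0.0355 z=0.0800 Fy=1.33 Fx=-2.26 Fz=8.06 w=0.0216 g=59.5
```

```bash
q(){ python3 st.py; }
python3 -m inch '{"hand":[0.015],"translation":[[0,-0.003,0]],"rotation":[[0,0,0]]}' >/dev/null; q
python3 -m inch '{"hand":[0.015],"translation":[[0,-0.003,0]],"rotation":[[0,0,0]]}' >/dev/null; q
python3 -m inch '{"hand":[0.015],"translation":[[0,-0.003,0]],"rotation":[[0,0,0]]}' >/dev/null; q
python3 -m inch '{"hand":[0.015],"translation":[[0,-0.002,0]],"rotation":[[0,0,0]]}' >/dev/null; q
python3 -m inch '{"hand":[0.015],"translation":[[0,-0.002,0]],"rotation":[[0,0,0]]}' >/dev/null; q
python3 -m inch '{"hand":[0.015],"translation":[[0,-0.001,0]],"rotation":[[0,0,0]]}' >/dev/null; q
python3 -m inch '{"hand":[0.015],"translation":[[0,-0.001,0]],"rotation":[[0,0,0]]}' >/dev/null; q
python3 -m inch '{"hand":[0.015],"translation":[[0,-0.001,0]],"rotation":[[0,0,0]]}' >/dev/null; q
python3 -m inch '{"hand":[0.015],"translation":[[0,-0.001,0]],"rotation":[[0,0,0]]}' >/dev/null; q
```

```text
t 17.68 s=-0.1074 lat=-0.0355 z=0.0800 Fy=-0.15 Fx=-3.66 Fz=7.05 w=0.0213 g=59.5
t 17.80 s=-0.1104 lat=-0.0355 z=0.0800 Fy=0.72 Fx=-1.96 Fz=7.99 w=0.0217 g=59.5
t 17.93 s=-0.1134 lat=-0.0356 z=0.0799 Fy=1.65 Fx=-2.58 Fz=7.20 w=0.0215 g=59.5
t 18.05 s=-0.1155 lat=-0.0355 z=0.0800 Fy=1.82 Fx=-2.15 Fz=8.13 w=0.0213 g=59.5
t 18.18 s=-0.1174 lat=-0.0356 z=0.0800 Fy=1.96 Fx=-2.83 Fz=7.47 w=0.0211 g=59.5
t 18.30 s=-0.1182 lat=-0.0355 z=0.0800 Fy=3.05 Fx=-3.05 Fz=8.39 w=0.0213 g=59.5
t 18.43 s=-0.1189 lat=-0.0356 z=0.0800 Fy=3.36 Fx=-2.96 Fz=9.06 w=0.0214 g=59.5
t 18.55 s=-0.1196 lat=-0.0356 z=0.0800 Fy=4.87 Fx=-1.60 Fz=8.87 w=0.0208 g=59.5
t 18.68 s=-0.1202 lat=-0.0356 z=0.0800 Fy=6.60 Fx=-2.02 Fz=8.57 w=0.0212 g=59.6
```

```bash
q(){ python3 st.py; }
python3 -m inch '{"hand":[0.015],"translation":[[0,-0.001,0]],"rotation":[[0,0,0]]}' >/dev/null; q
python3 -m inch '{"hand":[0.015,0.015],"translation":[[0,-0.001,0],[0,-0.001,0]],"rotation":[[0,0,0],[0,0,0]]}' >/dev/null; q
python3 -m inch '{"hand":[0.015,0.015,0.015,0.015],"translation":[[0,0.004,0],[0,0.008,0],[0,0.012,0],[0,0.016,0]],"rotation":[[0,0,0],[0,0,0],[0,0,0],[0,0,0]]}' >/dev/null; q
python3 -m inch '{"hand":[0.015],"translation":[[0,0.002,0]],"rotation":[[0,0,0]]}' >/dev/null; q
python3 -m inch '{"hand":[0.015],"translation":[[0,0.002,0]],"rotation":[[0,0,0]]}' >/dev/null; q
python3 -m inch '{"hand":[0.015],"translation":[[0,0.002,0]],"rotation":[[0,0,0]]}' >/dev/null; q
python3 -m inch '{"hand":[0.015],"translation":[[0,0.001,0]],"rotation":[[0,0,0]]}' >/dev/null; q
python3 -m inch '{"hand":[0.015],"translation":[[0,0.001,0]],"rotation":[[0,0,0]]}' >/dev/null; q
python3 -m inch '{"hand":[0.015],"translation":[[0,0.001,0]],"rotation":[[0,0,0]]}' >/dev/null; q
python3 -m inch '{"hand":[0.015],"translation":[[0,0.001,0]],"rotation":[[0,0,0]]}' >/dev/null; q
python3 -m inch '{"hand":[0.015],"translation":[[0,0.001,0]],"rotation":[[0,0,0]]}' >/dev/null; q
python3 -m inch '{"hand":[0.015],"translation":[[0,0.001,0]],"rotation":[[0,0,0]]}' >/dev/null; q
python3 -m inch '{"hand":[0.015],"translation":[[0,0.001,0]],"rotation":[[0,0,0]]}' >/dev/null; q
python3 -m inch '{"hand":[0.015],"translation":[[0,0.001,0]],"rotation":[[0,0,0]]}' >/dev/null; q
```

```text
t 18.80 s=-0.1210 lat=-0.0356 z=0.0799 Fy=7.60 Fx=-1.20 Fz=8.81 w=0.0212 g=59.6
t 19.05 s=-0.1217 lat=-0.0356 z=0.0800 Fy=6.68 Fx=-2.66 Fz=8.43 w=0.0213 g=59.6
t 19.55 s=-0.1081 lat=-0.0355 z=0.0800 Fy=-1.57 Fx=-3.28 Fz=7.25 w=0.0213 g=59.3
t 19.68 s=-0.1061 lat=-0.0355 z=0.0800 Fy=-1.33 Fx=-3.28 Fz=6.85 w=0.0215 g=59.4
t 19.80 s=-0.1042 lat=-0.0355 z=0.0800 Fy=-1.83 Fx=-3.56 Fz=6.62 w=0.0213 g=59.3
t 19.93 s=-0.1022 lat=-0.0355 z=0.0800 Fy=-1.53 Fx=-3.44 Fz=7.14 w=0.0211 g=59.3
t 20.05 s=-0.1012 lat=-0.0354 z=0.0800 Fy=-1.09 Fx=-3.58 Fz=6.45 w=0.0210 g=59.3
t 20.18 s=-0.1002 lat=-0.0354 z=0.0800 Fy=-1.27 Fx=-2.41 Fz=6.97 w=0.0214 g=59.3
t 20.30 s=-0.0992 lat=-0.0354 z=0.0800 Fy=-1.52 Fx=-3.50 Fz=6.49 w=0.0214 g=59.3
t 20.43 s=-0.0983 lat=-0.0354 z=0.0800 Fy=-1.82 Fx=-3.47 Fz=6.91 w=0.0213 g=59.3
t 20.55 s=-0.0978 lat=-0.0354 z=0.0800 Fy=-3.91 Fx=-4.43 Fz=6.70 w=0.0214 g=59.2
t 20.68 s=-0.0973 lat=-0.0354 z=0.0800 Fy=-6.97 Fx=-4.11 Fz=6.05 w=0.0215 g=59.2
t 20.80 s=-0.0969 lat=-0.0354 z=0.0800 Fy=-7.93 Fx=-4.96 Fz=4.61 w=0.0218 g=59.2
t 20.93 s=-0.0965 lat=-0.0354 z=0.0800 Fy=-10.46 Fx=-4.62 Fz=6.29 w=0.0210 g=59.2
```

```bash
q(){ python3 st.py; }
python3 -m inch '{"hand":[0.015],"translation":[[0,0.001,0]],"rotation":[[0,0,0]]}' >/dev/null; q
python3 -m inch '{"hand":[0.015],"translation":[[0,0.001,0]],"rotation":[[0,0,0]]}' >/dev/null; q
python3 -m inch '{"hand":[0.015],"translation":[[0,0.001,0]],"rotation":[[0,0,0]]}' >/dev/null; q
python3 -m inch '{"hand":[0.015],"translation":[[0,0.001,0]],"rotation":[[0,0,0]]}' >/dev/null; q
python3 -m inch '{"hand":[0.015],"translation":[[0,0.001,0]],"rotation":[[0,0,0]]}' >/dev/null; q
python3 -m inch '{"hand":[0.015],"translation":[[0,0.001,0]],"rotation":[[0,0,0]]}' >/dev/null; q
python3 -m inch '{"hand":[0.015],"translation":[[0,0.001,0]],"rotation":[[0,0,0]]}' >/dev/null; q
python3 -m inch '{"hand":[0.015],"translation":[[0,0.001,0]],"rotation":[[0,0,0]]}' >/dev/null; q
python3 -m inch '{"hand":[0.015],"translation":[[0,0.001,0]],"rotation":[[0,0,0]]}' >/dev/null; q
python3 -m inch '{"hand":[0.015],"translation":[[0,0.001,0]],"rotation":[[0,0,0]]}' >/dev/null; q
```

```text
t 21.05 s=-0.0957 lat=-0.0353 z=0.0800 Fy=-11.02 Fx=-5.20 Fz=5.27 w=0.0212 g=59.1
t 21.18 s=-0.0949 lat=-0.0354 z=0.0800 Fy=-10.78 Fx=-5.31 Fz=4.77 w=0.0213 g=59.1
t 21.30 s=-0.0940 lat=-0.0354 z=0.0800 Fy=-11.96 Fx=-5.02 Fz=4.16 w=0.0216 g=59.1
t 21.43 s=-0.0931 lat=-0.0353 z=0.0800 Fy=-11.78 Fx=-4.93 Fz=4.19 w=0.0213 g=59.1
t 21.55 s=-0.0921 lat=-0.0353 z=0.0800 Fy=-12.01 Fx=-4.63 Fz=4.79 w=0.0216 g=59.1
t 21.68 s=-0.0911 lat=-0.0353 z=0.0801 Fy=-11.70 Fx=-4.38 Fz=4.89 w=0.0211 g=59.1
t 21.80 s=-0.0901 lat=-0.0353 z=0.0800 Fy=-10.84 Fx=-4.31 Fz=5.82 w=0.0213 g=59.2
t 21.93 s=-0.0891 lat=-0.0353 z=0.0800 Fy=-11.09 Fx=-4.35 Fz=4.45 w=0.0213 g=59.2
t 22.05 s=-0.0879 lat=-0.0353 z=0.0800 Fy=-12.08 Fx=-4.72 Fz=4.80 w=0.0216 g=59.2
t 22.18 s=-0.0868 lat=-0.0353 z=0.0800 Fy=-10.30 Fx=-4.63 Fz=5.09 w=0.0215 g=59.3
```

```bash
q(){ python3 st.py; }
python3 -m inch '{"hand":[0.015],"translation":[[0,0.001,0]],"rotation":[[0,0,0]]}' >/dev/null; q
python3 -m inch '{"hand":[0.015,0.015],"translation":[[0,0.0004,0],[0,0.0004,0]],"rotation":[[0,0,0],[0,0,0]]}' >/dev/null; q
python3 -m inch '{"hand":[0.015],"translation":[[0,-0.001,0]],"rotation":[[0,0,0]]}' >/dev/null; q
python3 -m inch '{"hand":[0.015,0.015],"translation":[[0,-0.001,0],[0,-0.001,0]],"rotation":[[0,0,0],[0,0,0]]}' >/dev/null; q
```

```text
t 22.30 s=-0.0856 lat=-0.0353 z=0.0800 Fy=-10.03 Fx=-4.19 Fz=4.83 w=0.0210 g=59.3
t 22.55 s=-0.0851 lat=-0.0353 z=0.0800 Fy=-9.06 Fx=-4.49 Fz=5.32 w=0.0211 g=59.3
t 22.68 s=-0.0851 lat=-0.0353 z=0.0800 Fy=-4.10 Fx=-3.38 Fz=5.34 w=0.0210 g=59.6
t 22.93 s=-0.0853 lat=-0.0353 z=0.0800 Fy=-2.13 Fx=-2.70 Fz=6.68 w=0.0214 g=59.6
```

```bash
python3 -m inch '{"hand":[0.03,0.05,0.07,0.07,0.07,0.07,0.07,0.07],"translation":[[0,-0.0004,0],[0,-0.0004,0],[0,-0.0004,0],[0,-0.0004,0],[0,-0.0004,0],[0,-0.0004,0],[0,-0.0004,0],[0,-0.0004,0]],"rotation":[[0,0,0],[0,0,0],[0,0,0],[0,0,0],[0,0,0],[0,0,0],[0,0,0],[0,0,0]]}'; python3 st.py
python3 -m inch '{"hand":[0.07,0.07,0.07,0.07,0.07,0.07,0.07,0.07,0.07,0.07,0.07,0.07],"translation":[[0,0,-0.02],[0,0,-0.04],[0,0,-0.07],[0,0,-0.1],[0.05,0,-0.13],[0.06,0.05,-0.15],[0.06,0.1,-0.15],[0.06,0.15,-0.15],[0.06,0.2,-0.15],[0.06,0.25,-0.15],[0.06,0.3,-0.15],[0.06,0.3,-0.15]],"rotation":[[0,0,0],[0,0,0],[0,0,0],[0,0,0],[0,0,0],[0,0,0],[0,0,0],[0,0,0],[0,0,0],[0,0,0],[0,0,0],[0,0,0]]}'; python3 st.py
python3 - <<'E'
from h import *
from bench import arm
T=arm.grab_frame("top")["img"][140:260,200:360]
cv2.imwrite("pics/c2.png",cv2.resize(T,None,fx=4,fy=4)[:,:,::-1])
T=arm.grab_frame("side")["img"]
cv2.imwrite("pics/c3.png",T[:,:,::-1])
E
```

```text
clock: 23.92
ee_pos: [0.5152, -0.0605, 0.0793]
eef_rot: [-0.411, 3.115, -0.0]
wrist_force: [-0.1, -0.1, 0.6]
width: 0.07
grip_force: 0.0
t 23.93 s=-0.0847 lat=-0.0349 z=0.0793 Fy=-0.06 Fx=-0.16 Fz=0.56 w=0.0700 g=0.0
clock: 25.42
ee_pos: [0.3784, 0.2165, 0.2294]
eef_rot: [-0.419, 3.113, 0.002]
wrist_force: [-0.5, -1.1, -0.5]
width: 0.0701
grip_force: 0.0
t 25.43 s=0.2183 lat=-0.0951 z=0.2294 Fy=-0.91 Fx=-0.81 Fz=-0.52 w=0.0701 g=0.0
```

View pics/c2.png

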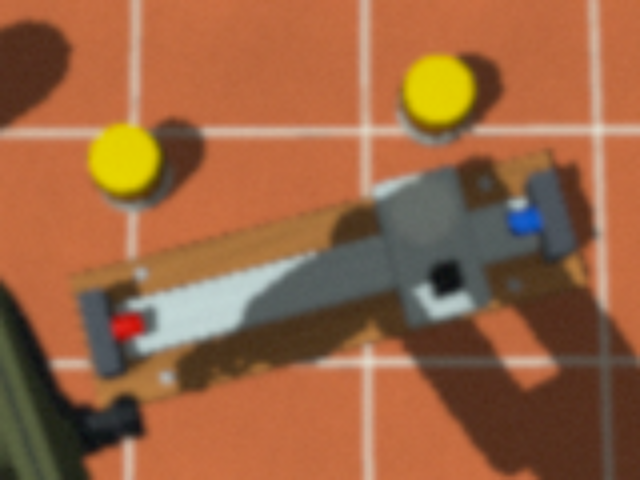

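View pics/c3.png

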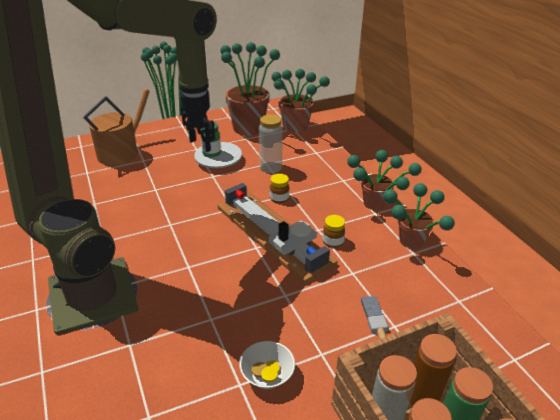

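The carriage stands near the blue end (post at about (445,278) in the top crop) and nothing is touching it. The jars, bowl and brush are where they were.

```bash
python3 -c "
from bench import arm
print(arm.job_done())"
```

```text
the job is handed in; nothing more can be done
None
```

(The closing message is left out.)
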